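Clear up the milk-bank bench after a batch

ROBOT

A 6-joint arm with a two-finger parallel gripper is mounted at the origin on the work surface. World frame = base frame: x ahead of the robot, y to its left, z up, the work surface at z = 0. Lengths are in m, angles in rad, forces in N, time in s.
With the tool pointing down it reaches from about 0.25 to 0.8 m from the base axis. Payload 3.9 kg.
Tool frame: the origin (TCP) lies between the finger pads; the fingertips stand arm.finger_overhang ahead of it and the grasp point (between the pads) lies 5 mm behind it (arm.finger_overhang is the distance from the TCP to the fingertips, in m); z points along the fingers, y is the line along which they close (so a half turn about z gives the same grasp; the last joint's range is limited). The gripper opens to 85 mm and grips with 20 to 120 N. Pads are 22 mm wide; open, the fingers measure 114 mm over their backs; the gripper's body (76 mm by 85 mm) begins 54 mm behind the grasp point. The pads swing forward as they close: fully open they stand 13 mm farther back than shut.
Start: joints at [1.312, 0.26, -0.138, 1.173, 0, 1.571], TCP at [0.134, 0.508, 0.245] pointing down, gripper open.
Joint ranges: [-2.78, 2.78], [-0.83, 1.72], [-1.28, 1.37], [-1.9, 2.12], [-1.57, 1.48], [-3.14, 3.14]. Speed limits (rad/s): [2.57, 2.57, 3.14, 3.14, 3.14, 3.14].

INTERFACE

Orientations are given as a rotation vector (axis times angle).
In Python, from rig import status, optics, job_done, arm gives the robot as it stands.
- The arm moves only by the tool servo_tool, never from a script. Its argument "targets" is a list of rows, each a list of 7 numbers: the shift along the world's x, y, z in cm, then the turn, a rotation vector about the world's x, y, z in rad, then the opening, from -1 (shut) to 1 (fully open). In form: [[dx, dy, dz, wx, wy, wz, fingers], ...]. A call has 1 to 20 rows; each row shifts and turns the commanded pose from where the row before left it; what a row does not reach is not made up. A row lasts 1/12 s, in which the tool goes at most 41.7 mm and 7.16 degrees, less where a joint would pass 70% of its speed; a pose out of reach is approached as far as the arm can. A call is refused whole if a number of a shift passes 4.17 or a number of a turn 0.125, either way. A call with a gripper value outside its range is refused whole. The fingers move at their own pace and stop on an object; "newtons" is the grip in N (left out, the last holds). Time passes only in rows, so rows that do not move let the fingers close. It gives the time, the measured TCP pose, the force, the opening and the grip force at its end, in the units of the state.
- status.state(): the state, without advancing time (a new reading comes with each control period).
- optics.snapshot(name): name is "scene" or "top" or "wrist"; returns (picture, depth): 400x640x3 uint8, blue, green, red; 400x640 float32, m along the optical axis (not along the pixel's ray), 0 where there is no reading.
- optics.calibration(name): a dict with "vfov" (degrees; the focal length in pixels is half the picture's height over the tangent of half this angle, whatever the lens; pixels are square), "cx", "cy" (the principal point, pixels), "world_from_camera" (4x4, takes a point from camera to world coordinates); the wrist camera has in their place "T_tool_cam" (4x4, takes a point from camera to tool coordinates, whose origin is the TCP and whose axes are the flange's). Camera axes: x right, y down, z forward; pixel columns grow to the right and rows downward; lengths in m; the calibration is good to about 2 mm. A picture is of the moment at which its call begins: read the wrist's pose just before it. calibration takes no time and is no camera call.
- job_done(): hands the job in; it is judged then, once.
The state is a dict: "t": time; "joint_pos": joint angles; "joint_velocities": joint speeds; "tau": joint torques, N m; "tcp_pos": TCP position; "orientation": TCP orientation; "contact_force": force on the tool from outside, world axes, zero at the start; "ft_torque": the same for the moment, N m; "finger_gap": finger opening in m; "grip_force": force on a finger pad.
Only numpy, scipy, OpenCV 4.12 (cv2) and the standard library are available. Lean on these libraries where they do the work, as an engineer would, in place of code of your own. Each camera call takes 0.05 s, during which the arm holds its last target. There are 200 camera calls.

TASK

Wash-up after a batch: carry the scoop tray over to the grey wash tub, tip all the used jar lids into the tub, and put the empty tray back upright on the blue mat. Hang every hooked divider standing in the rack on the drip rail to dry: hook it on before the black mark (robot's right of it) and slide it along the rail past the mark, so that all end up hanging freely beyond it, over the drip tray. Leave the jars and the brush where they are.

Things in the scene. Friction and masses are not known exactly. Their poses are not given: they have to be found in the camera images.
- rail_mid (a point): drip rail: fixed steel bar 12 mm thick, level, 420 mm long, on two posts that stand 205 mm either side of the middle. This point is the middle of the bar on its centre line, 200 mm above the bench (the bar's top is 6 mm higher); y runs along the bar to the robot's left, x across it away from the robot, z up
- mark_band (a point): black band, 14 mm wide, 18 mm across (no obstacle to a hook), round the bar: the mark. This point is its centre on the bar's centre line, axes as rail_mid. It sits within 35 mm of the bar's middle; beyond it, towards +y (robot's left), a dark steel drip tray (100 x 135 mm, 12 mm high) lies on the bench under the rail
- rack: grey slotted rack, fixed, 110 (x) x 190 (y) x 44 mm high, origin at the centre of its underside; five slots across it along x, 10 mm wide, slot floors 8 mm up, at y = -76, -38, 0, 38, 76 mm. Dividers stand in some of them
- mat: thin blue mat 220 x 220 mm (1.6 mm, soft), fixed on the bench, origin at its centre at bench height: the tray's place
- tray: white scoop tray, 140 (x) x 120 (y) mm, floor 4 mm thick, walls 40 mm high on three sides, the fourth (+x) side open: the mouth. Origin at the centre of its underside, z up. A flat handle bar bridges it over the middle along y: 12 mm thick (x), 112 mm clear between its end posts, from 64 to 92 mm above the underside. 0.3 kg
- tray_mouth (a point): middle of the tray's open edge, 70 mm along +x from its origin, on the floor's upper face; axes as the tray
- tub: grey wash tub, loose, open box 220 (x) x 190 (y) x 100 mm high, walls and floor 5 mm, 0.8 kg, origin at the centre of its underside
- jar1: bystander: full milk jar with white lid, 64 mm across, 90 mm high, origin under its centre
- jar2: bystander: another such jar
- brush: bystander: hand brush lying on the bench
- lid1: red used jar lid, solid disc 50 mm across and 16 mm high, origin at the centre of its underside; starts in the tray (may be absent)
- lid2: red used jar lid, solid disc 50 mm across and 16 mm high, origin at the centre of its underside; starts in the tray (may be absent)
- lid3: red used jar lid, solid disc 50 mm across and 16 mm high, origin at the centre of its underside; starts in the tray (may be absent)
- lid4: red used jar lid, solid disc 50 mm across and 16 mm high, origin at the centre of its underside; starts in the tray (may be absent)
- divider1: white rigid hooked basket divider, 8 mm thick (y), standing in a rack slot (may be absent), 90 g, balanced. Origin: centre of its underside, z up. Plate 90 (x) x 80 mm high; stem at x -22 to -12 mm rises to the hook's crown (x -22 to 22, z 128 to 140); tip hangs from the crown at x 12 to 22 down to z 114. Grip tab above: 30 (x) x 8 (y) mm, z 140 to 186
- divider1_hook (a point): middle of the hook: underside of the crown, 128 mm above the divider's origin; axes as the divider. The bar enters from the divider's +x side through the 34 mm gap between plate (z 80) and tip (z 114); then lower the divider until the crown rests on the bar
- divider2: white rigid hooked basket divider, 8 mm thick (y), standing in a rack slot (may be absent), 90 g, balanced. Origin: centre of its underside, z up. Plate 90 (x) x 80 mm high; stem at x -22 to -12 mm rises to the hook's crown (x -22 to 22, z 128 to 140); tip hangs from the crown at x 12 to 22 down to z 114. Grip tab above: 30 (x) x 8 (y) mm, z 140 to 186
- divider2_hook (a point): middle of the hook: underside of the crown, 128 mm above the divider's origin; axes as the divider. The bar enters from the divider's +x side through the 34 mm gap between plate (z 80) and tip (z 114); then lower the divider until the crown rests on the bar
- divider3: white rigid hooked basket divider, 8 mm thick (y), standing in a rack slot (may be absent), 90 g, balanced. Origin: centre of its underside, z up. Plate 90 (x) x 80 mm high; stem at x -22 to -12 mm rises to the hook's crown (x -22 to 22, z 128 to 140); tip hangs from the crown at x 12 to 22 down to z 114. Grip tab above: 30 (x) x 8 (y) mm, z 140 to 186
- divider3_hook (a point): middle of the hook: underside of the crown, 128 mm above the divider's origin; axes as the divider. The bar enters from the divider's +x side through the 34 mm gap between plate (z 80) and tip (z 114); then lower the divider until the crown rests on the bar
- divider4: white rigid hooked basket divider, 8 mm thick (y), standing in a rack slot (may be absent), 90 g, balanced. Origin: centre of its underside, z up. Plate 90 (x) x 80 mm high; stem at x -22 to -12 mm rises to the hook's crown (x -22 to 22, z 128 to 140); tip hangs from the crown at x 12 to 22 down to z 114. Grip tab above: 30 (x) x 8 (y) mm, z 140 to 186
- divider4_hook (a point): middle of the hook: underside of the crown, 128 mm above the divider's origin; axes as the divider. The bar enters from the divider's +x side through the 34 mm gap between plate (z 80) and tip (z 114); then lower the divider until the crown rests on the bar
- divider5: white rigid hooked basket divider, 8 mm thick (y), standing in a rack slot (may be absent), 90 g, balanced. Origin: centre of its underside, z up. Plate 90 (x) x 80 mm high; stem at x -22 to -12 mm rises to the hook's crown (x -22 to 22, z 128 to 140); tip hangs from the crown at x 12 to 22 down to z 114. Grip tab above: 30 (x) x 8 (y) mm, z 140 to 186
- divider5_hook (a point): middle of the hook: underside of the crown, 128 mm above the divider's origin; axes as the divider. The bar enters from the divider's +x side through the 34 mm gap between plate (z 80) and tip (z 114); then lower the divider until the crown rests on the bar
Not all that is in view belongs to the job. Leave any yellow look-alike of the divider2 alone.

How it is judged:
By the outcome, as a careful person would: the job done as asked, in the order asked, and still so for the second after the job is handed in, with the robot touching nothing.
Of divider1, divider2, divider3, divider4, divider5 only 3 to 5 are there at a start; the rules pass over those that are not, and their reading is None.
Of lid1, lid2, lid3, lid4 only 2 to 4 are there at a start; the rules pass over those that are not, and their reading is None.
At some moment in a run one of tray, tub may be knocked a few centimetres aside while the robot is not near it.
It also fails if it takes over 210 s, if anything falls off the work surface, if the arm or the gripper's body presses on something with over 40 N, if the wrist force passes 120 N, or if a joint passes its speed limit or range.

## Working session

There is one attempt and no reset: what is moved stays moved. The work goes in short steps, Python scripts to look and compute and a tool call to move; the robot and the scene stay as the last step left them, time stands still between calls to the robot, and variables do not carry over. Pictures are saved under pics/ and viewed, at most 14 in all, crops included, and the job is handed in when it is done.

Besides the shell and the picture viewer there is one more tool, called after "Emit:" as name([rows], argument=value, ...), one row to a line, values as JSON. servo_tool: Moves the arm, as the interface text tells. Its arguments: {"type":"object","properties":{"targets":{"type":"array","items":{"type":"array","items":{"type":"number"}}},"newtons":{"type":"number"}},"required":["targets"]}

```bash
ls; mkdir -p pics; cat > h.py <<'E'
import numpy as np, cv2
from rig import status, optics, arm
from scipy.spatial.transform import Rotation as R
def snap(n):
    s=status.state(); im,d=optics.snapshot(n); c=optics.calibration(n)
    if n=="wrist":
        T=np.eye(4);T[:3,:3]=R.from_rotvec(s["orientation"]).as_matrix();T[:3,3]=s["tcp_pos"]
        W=T@np.array(c["T_tool_cam"])
    else: W=np.array(c["world_from_camera"])
    f=im.shape[0]/2/np.tan(np.radians(c["vfov"])/2)
    return im,d,(f,c["cx"],c["cy"],W)
def cloud(d,k):
    f,cx,cy,W=k; v,u=np.mgrid[:d.shape[0],:d.shape[1]]
    p=np.stack([(u-cx)/f*d,(v-cy)/f*d,d],-1)@W[:3,:3].T+W[:3,3]
    p[d==0]=np.nan; return p
def ray(u,v,z,k):
    f,cx,cy,W=k; r=W[:3,:3]@np.array([(u-cx)/f,(v-cy)/f,1]); return W[:3,3]+r*(z-W[2,3])/r[2]
E
python3 - <<'E'
from h import *
for n in ["scene","top"]:
    im,d,k=snap(n); cv2.imwrite(f"pics/{n}0.png",im); np.savez(f"{n}0.npz",im=im,d=d)
    print(n,k,optics.calibration(n).keys())
print(status.state(),arm.finger_overhang, dir(arm))
print(optics.calibration("wrist"))
E
```

```text
pics
scene (np.float64(441.56735975675014), 320.3093043977847, 198.2203037390349, array([[ 0.54091071,  0.67623619, -0.50012021,  1.15232855],
       [ 0.84107654, -0.43660593,  0.3193204 , -0.35108611],
       [-0.00241944, -0.5933632 , -0.80493121,  1.2440095 ],
       [ 0.        ,  0.        ,  0.        ,  1.        ]])) dict_keys(['vfov', 'cx', 'cy', 'world_from_camera'])
top (np.float64(374.2367883836443), 325.6893340205728, 197.94914859422147, array([[-2.29955896e-02, -9.95544872e-01,  9.14418440e-02,
         3.60527292e-01],
       [-9.99735545e-01,  2.28802511e-02, -2.30957246e-03,
         7.19748754e-02],
       [ 2.07070658e-04, -9.14707718e-02, -9.95807740e-01,
         1.36252117e+00],
       [ 0.00000000e+00,  0.00000000e+00,  0.00000000e+00,
         1.00000000e+00]])) dict_keys(['vfov', 'cx', 'cy', 'world_from_camera'])
{'t': 0.1, 'joint_pos': array([ 1.31200143e+00,  2.60635491e-01, -1.39220941e-01,  1.17269597e+00,
        1.92747352e-05,  1.57079261e+00]), 'joint_velocities': array([ 6.89796321e-05, -2.21745494e-03,  3.84408602e-03,  5.95295378e-04,
       -5.13
[... 596 characters left out ...]
, '__getstate__', '__gt__', '__hash__', '__init__', '__init_subclass__', '__le__', '__lt__', '__module__', '__ne__', '__new__', '__reduce__', '__reduce_ex__', '__repr__', '__setattr__', '__sizeof__', '__str__', '__subclasshook__', '__weakref__', 'finger_overhang']
{'vfov': 67.22989190792603, 'cx': 317.66309530852624, 'cy': 199.91771438963343, 'T_tool_cam': array([[-2.39338651e-04, -9.60058055e-01, -2.79800776e-01,
         7.11604890e-02],
       [ 9.99999929e-01, -3.11494624e-04,  2.13417167e-04,
        -1.97827328e-05],
       [-2.92049308e-04, -2.79800705e-01,  9.60058061e-01,
        -1.27824985e-01],
       [ 0.00000000e+00,  0.00000000e+00,  0.00000000e+00,
         1.00000000e+00]])}
```

View pics/scene0.png

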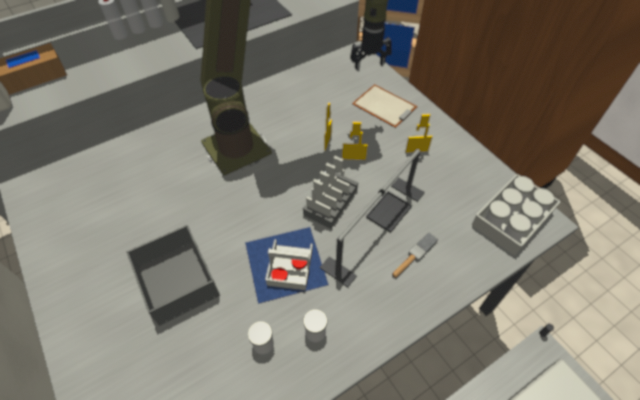

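View pics/top0.png

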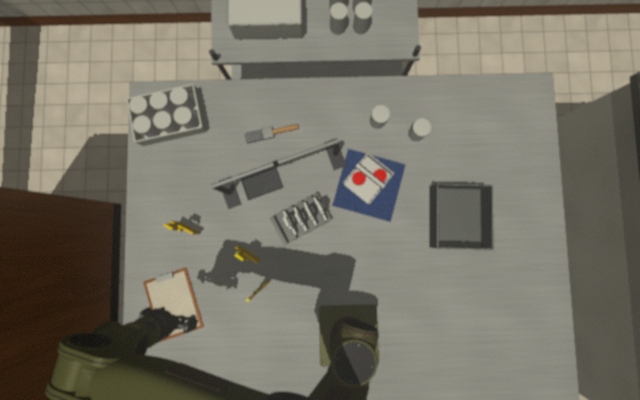

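The scene view shows the dividers in the rack (~330,195), the tray with red lids on the mat (287,265), the tub (173,277), the rail from (340,240) to (413,170), and yellow look-alikes at (328,128), (356,143) and (420,135). In the top view the rack is at (302,218), the tray at (368,180), the tub at (461,215) and the rail runs (215,187)-(340,143). Candidates for dividers: white ones at top (290-320,210); yellow ones at top (182,226), (245,254) and (258,290) are rejected. I'll check this in a close crop.

```bash
python3 - <<'E'
from h import *
a=cv2.imread("pics/top0.png")[120:260,200:420]; b=cv2.imread("pics/scene0.png")[140:310,230:450]
a=cv2.resize(a,None,fx=3.4,fy=3.4,interpolation=cv2.INTER_CUBIC)[:, :760]
b=cv2.resize(b,None,fx=3.4,fy=3.4,interpolation=cv2.INTER_CUBIC)
cv2.imwrite("pics/ca.png",a);cv2.imwrite("pics/cb.png",b[:600])
for n in ["top","scene"]:
    z=np.load(f"{n}0.npz");im,d=z["im"],z["d"]
    c=optics.calibration(n);k=(200/np.tan(np.radians(c["vfov"])/2),c["cx"],c["cy"],c["world_from_camera"])
    P=cloud(d,k); np.save(f"P_{n}.npy",P)
    hsv=cv2.cvtColor(im,cv2.COLOR_BGR2HSV)
    for nm,m in [("mat",cv2.inRange(hsv,(100,90,40),(125,255,200))),("red",cv2.inRange(hsv,(0,150,100),(8,255,255))|cv2.inRange(hsv,(172,150,100),(180,255,255)))]:
        cs,_=cv2.findContours(m,cv2.RETR_EXTERNAL,cv2.CHAIN_APPROX_NONE)
        for q in cs:
            if cv2.contourArea(q)>20:
                mk=np.zeros_like(m);cv2.drawContours(mk,[q],-1,255,-1);w=P[(mk>0)]
                print(n,nm,cv2.contourArea(q),cv2.minAreaRect(q),np.nanmedian(w,0))
E
```

```text
top mat 1496.0 ((368.8591003417969, 184.82321166992188), (57.6733512878418, 56.64287567138672), 15.422160148620605) [ 0.48735993 -0.10547284  0.00196582]
top red 101.0 ((358.5, 177.5), (11.0, 11.0), 90.0) [ 0.55378603 -0.05251499  0.01990136]
top red 79.5 ((380.7500305175781, 174.25001525878906), (11.31370735168457, 9.192388534545898), 45.0) [ 0.56596413 -0.13037738  0.02017722]
scene mat 1921.0 ((285.41180419921875, 264.1470947265625), (60.148834228515625, 70.57786560058594), 75.96376037597656) [ 0.50945088 -0.11789284  0.00149124]
scene mat 219.0 ((22.45000457763672, 58.35000228881836), (7.905693054199219, 32.25522994995117), 71.56504821777344) [-0.7762911  -0.54798747  0.1433645 ]
scene mat 28.5 ((383.5, 47.5), (7.0, 5.0), 90.0) [-0.68467545  1.30579192 -0.45531083]
scene mat 877.0 ((395.8799743652344, 44.84000015258789), (29.4156436920166, 40.446510314941406), 8.13010311126709) [-0.6713488   1.42460319 -0.4638046 ]
scene mat 296.0 ((402.0, 6.0), (12.0, 30.0), 90.0) [-0.63604788  1.36638872 -0.16073285]
scene red 119.5 ((279.5, 274.0), (10.0, 15.0), 90.0) [ 0.56506594 -0.12662342  0.01961912]
scene red 85.0 ((299.0, 264.0), (8.0, 14.0), 90.0) [ 0.56855596 -0.05892686  0.01949953]
```

View pics/ca.png

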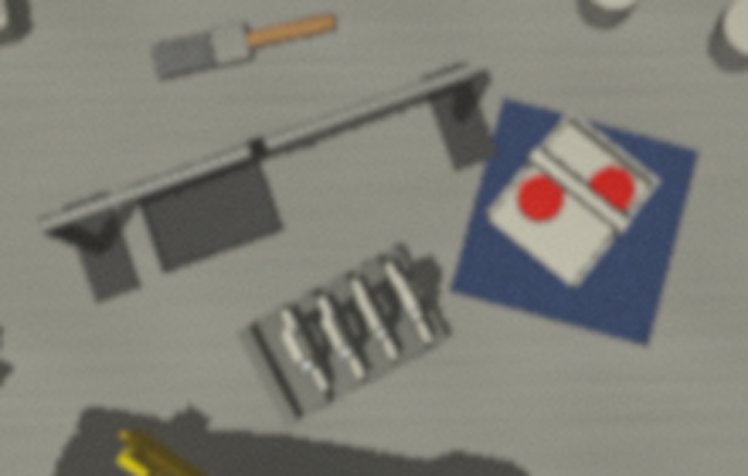

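View pics/cb.png

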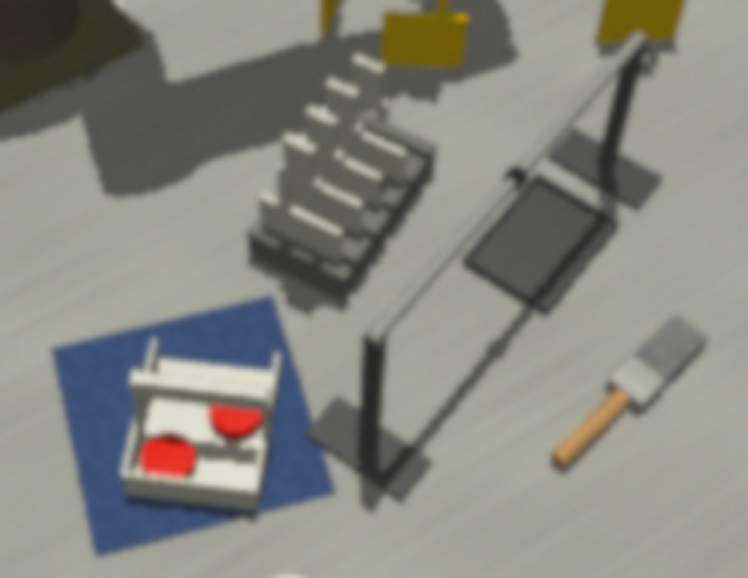

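The crops show four white dividers in the rack; its leftmost slot (260,350 in the top crop) is empty. Two red lids lie in the tray, whose mouth faces lower-left in the top crop. The mark is at (257,148), and the drip tray is below and left of it. Next I'll measure the layout.

```bash
cat > m.py <<'E'
from h import *
def rect(p):
    (c,s,a)=cv2.minAreaRect((p[:,:2]*1000).astype(np.float32)); return np.round(c,1),np.round(s,1),round(a,1)
def sel(P,x0,x1,y0,y1,z0,z1):
    m=(P[...,0]>x0)&(P[...,0]<x1)&(P[...,1]>y0)&(P[...,1]<y1)&(P[...,2]>z0)&(P[...,2]<z1); return m
E
python3 - <<'E'
from m import *
for n in ["top","scene"]:
    P=np.load(f"P_{n}.npy"); im=np.load(f"{n}0.npz")["im"]
    print(n)
    m=sel(P,.4,.8,-.05,.5,.19,.215); p=P[m]; 
    _,_,vt=np.linalg.svd(p-p.mean(0),full_matrices=False); v=vt[0]; v*=np.sign(v[1])
    r=p@v; print("rail n",len(p),"dir",v,"yaw",np.degrees(np.arctan2(-v[0],v[1])),"mid",p.mean(0)+v*((r.max()+r.min())/2-r.mean()),"len",r.max()-r.min())
    g=im[m].mean(-1); i=g<60; print(" mark",np.median(p[i],0) if i.any() else None,i.sum(), np.percentile(g,[1,5,50]))
    print(" tub rim",rect(P[sel(P,.2,.75,-.6,-.2,.08,.115)]))
    print(" rack top",rect(P[sel(P,.3,.55,-.05,.25,.036,.05)]))
    print(" tray walls",rect(P[sel(P,.4,.7,-.25,.05,.034,.048)]), "bar",rect(P[sel(P,.4,.7,-.25,.05,.085,.1)]))
    m=sel(P,.3,.55,-.05,.25,.12,.2); cs,_=cv2.findContours(m.astype(np.uint8)*255,cv2.RETR_EXTERNAL,cv2.CHAIN_APPROX_NONE)
    for q in cs:
        mk=np.zeros(m.shape,np.uint8);cv2.drawContours(mk,[q],-1,1,-1);w=P[(mk>0)&m]
        if len(w)>5: print(" div",len(w),rect(w),w[:,2].max())
    m=sel(P,.4,.75,0,.4,.008,.016); p=P[m&(im.mean(-1)<80)]; print(" drip",len(p),rect(p))
    print(" jars", [rect(P[sel(P,.6,.8,a,a+.11,.08,.1)]) for a in(-.18,-.29)])
E
```

```text
top
rail n 622 dir [-0.25552247  0.96679103  0.00483429] yaw 14.804722928362914 mid [0.55901541 0.21978283 0.20345596] len 0.41929212240365643
 mark [0.57946461 0.22487527 0.20594917] 11 [ 52.87666667  97.35       130.66666667]
 tub rim (array([ 521.4, -381.2]), array([483.6, 227.4]), 8.4)
 rack top (array([439.5, 110.4]), array([110.2, 303.7]), 26.8)
 tray walls (array([ 574. , -122.5]), array([203.8, 292.3]), 9.9) bar (array([ 665.2, -112. ]), array([218.4, 223.6]), 50.5)
 div 53 (array([398.5, 196.2]), array([43.9,  8.4]), 26.6) 0.19991406720799243
 div 44 (array([409.5, 158.9]), array([43.4,  7.4]), 26.5) 0.1998117441678675
 div 38 (array([427.3, 125.4]), array([43.7,  7.8]), 25.5) 0.1976918566590118
 div 37 (array([443. ,  91.4]), array([43.6,  7.5]), 26.9) 0.19752039188457715
 drip 203 (array([521.4, 188.3]), array([203.5, 426.1]), 19.1)
 jars [(array([ 769.4, -128.7]), array([60.3, 63.6]), 16.0), (array([ 718.9, -263.7]), array([51.6, 63.7]), 87.5)]
scene
rail n 609 dir [-0.29735096  0.95475367  0.00527699] yaw 17.29881308644815 mid [0.56109868 0.21959537 0.20310007] len 0.4237599201210633
 mark [0.59037013 0.22267014 0.20397239] 13 [ 51.49333333  76.33333333 138.33333333]
 tub rim (array([ 522.5, -380.9]), array([484.1, 226.3]), 8.3)
 rack top (array([442.8, 115. ]), array([110. , 302.3]), 22.1)
 tray walls (array([587.8, -46.7]), array([219.6, 140.9]), 49.6) bar (array([664.9, -96.2]), array([219.8, 221.3]), 56.8)
 div 581 (array([422.1, 144.2]), array([ 45.9, 129.8]), 22.7) 0.19861818391768238
 drip 224 (array([562.5, 208.8]), array([378. , 282.5]), 86.3)
 jars [(array([ 770.4, -126.9]), array([62.3, 58.8]), 89.3), (array([ 721.4, -263.7]), array([62.9, 52.3]), 0.3)]
```

Emit:
servo_tool([
  [2.0, -2.6, 0.8, 0, 0, 0.055, 1],
  [2.0, -2.6, 0.8, 0, 0, 0.055, 1],
  [2.0, -2.6, 0.8, 0, 0, 0.055, 1],
  [2.0, -2.6, 0.8, 0, 0, 0.055, 1],
  [2.0, -2.6, 0.8, 0, 0, 0.055, 1],
  [2.0, -2.6, 0.8, 0, 0, 0.055, 1],
  [2.0, -2.6, 0.8, 0, 0, 0.055, 1],
  [2.0, -2.6, 0.8, 0, 0, 0.055, 1],
  [2.0, -2.6, 0.8, 0, 0, 0.055, 1],
  [2.0, -2.6, 0.8, 0, 0, 0.055, 1],
  [2.0, -2.6, 0.8, 0, 0, 0.055, 1],
  [2.0, -2.6, 0.8, 0, 0, 0.055, 1],
  [2.0, -2.6, 0.8, 0, 0, 0.055, 1],
  [0, 0, 0, 0, 0, 0, 1],
  [0, 0, 0, 0, 0, 0, 1],
  [0, 0, 0, 0, 0, 0, 1],
])

```text
t: 1.43
tcp_pos: [0.3939, 0.1695, 0.3488]
orientation: [0.708, -3.059, -0.001]
contact_force: [-0.6, 0.4, 0.5]
finger_gap: 0.0854
grip_force: 0.0
```

```bash
python3 - <<'E'
from m import *
im,d,k=snap("wrist"); cv2.imwrite("pics/w1.png",im); P=cloud(d,k); np.savez("w1.npz",im=im,P=P,W=k[3])
m=sel(P,.3,.6,-.05,.3,.182,.205)&(P[...,0]*1<.5); cs,_=cv2.findContours(m.astype(np.uint8)*255,cv2.RETR_EXTERNAL,cv2.CHAIN_APPROX_NONE)
for q in cs:
    mk=np.zeros(m.shape,np.uint8);cv2.drawContours(mk,[q],-1,1,-1);w=P[(mk>0)&m]
    if len(w)>30: print("tab",len(w),rect(w),np.median(w[:,2]),cv2.boundingRect(q))
s=status.state();print(s["t"],s["joint_pos"],s["tcp_pos"])
E
```

```text
tab 284 (array([397.3, 194.9]), array([30.5,  7.8]), 26.9) 0.19302686618687537 (335, 186, 9, 32)
tab 326 (array([425.6, 124.5]), array([30.5,  8.4]), 27.3) 0.19299646646939442 (257, 180, 12, 33)
tab 363 (array([441.6,  90.1]), array([30.3,  8.5]), 26.2) 0.1927865090073947 (218, 180, 14, 32)
tab 277 (array([407.5, 157.8]), array([29.5,  8. ]), 26.9) 0.1930461420621848 (296, 179, 10, 32)
1.4833 [ 4.07194209e-01  6.83455809e-02 -1.07971230e-01  1.39590118e+00
  4.80957892e-04 -4.93433335e-02] [0.39354987 0.16989833 0.34874962]
```

View pics/w1.png

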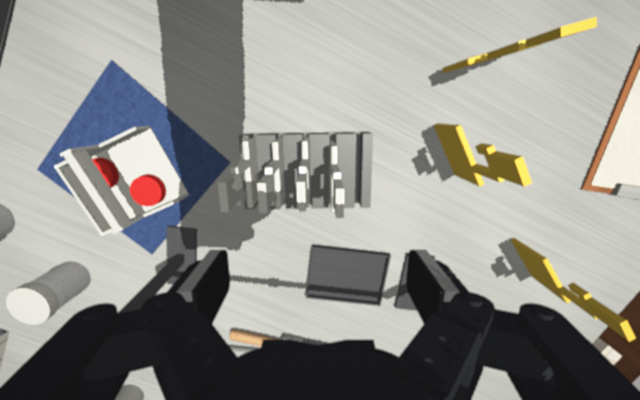

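The wrist view shows four white dividers standing in the rack ((335,186), (296,179), (257,180) and (218,180)). The slot on the right (367,170) is empty, and the yellow look-alikes are well off to the right. Next is a look at the rail from beyond it.

Emit:
servo_tool([
  [2.7, 0.7, 0.3, 0, 0, 0, 1],
  [2.7, 0.7, 0.3, 0, 0, 0, 1],
  [2.7, 0.7, 0.3, 0, 0, 0, 1],
  [2.7, 0.7, 0.3, 0, 0, 0, 1],
  [2.7, 0.7, 0.3, 0, 0, 0, 1],
  [2.7, 0.7, 0.3, 0, 0, 0, 1],
  [2.7, 0.7, 0.3, 0, 0, 0, 1],
  [2.7, 0.7, 0.3, 0, 0, 0, 1],
  [2.7, 0.7, 0.3, 0, 0, 0, 1],
  [0, 0, 0, 0, 0, 0, 1],
  [0, 0, 0, 0, 0, 0, 1],
  [0, 0, 0, 0, 0, 0, 1],
])

```text
t: 2.48
tcp_pos: [0.6362, 0.2338, 0.3754]
orientation: [0.713, -3.057, 0.0]
contact_force: [-0.1, -0.3, 0.8]
finger_gap: 0.0855
grip_force: 0.0
```

```bash
python3 - <<'E'
from m import *
im,d,k=snap("wrist"); cv2.imwrite("pics/w2.png",im); P=cloud(d,k); np.savez("w2.npz",im=im,P=P,W=k[3])
s=status.state();print(s["t"],s["joint_pos"],s["tcp_pos"])
m=sel(P,.4,.7,0,.45,.196,.212); p=P[m]
l=cv2.fitLine((p[:,:2]*1000).astype(np.float32),cv2.DIST_HUBER,0,.01,.01).ravel(); v=l[:2]*np.sign(l[1]); print("w line",l,np.degrees(np.arctan2(-v[0],v[1])),len(p))
r=(p[:,:2]*1000-l[2:])@v; print("ends",l[2:]+v*r.min(),l[2:]+v*r.max())
off=(p[:,:2]*1000-l[2:])@[-v[1],v[0]]; print(np.percentile(off,[1,10,50,90,99]), np.percentile(p[:,2],[5,50,95]))
dk=im[m].max(-1)<45; print("mark",dk.sum(),np.median(p[dk],0),rect(p[dk]) if dk.any() else 0)
for n in ["top","scene"]:
    Q=np.load(f"P_{n}.npy"); q=Q[sel(Q,.4,.7,0,.45,.196,.212)]; print(n,cv2.fitLine((q[:,:2]*1000).astype(np.float32),cv2.DIST_HUBER,0,.01,.01).ravel())
# hook direction check in local frame
c,s_=np.cos(np.radians(26.8)),np.sin(np.radians(26.8))
for n,Q in [("scene",np.load("P_scene.npy")),("w1",np.load("w1.npz")["P"]),("w2",P),("top",np.load("P_top.npy"))]:
  for x,y in [(397.3,194.9),(407.5,157.8),(425.6,124.5),(441.6,90.1)]:
    dx=Q[...,0]*1000-x;dy=Q[...,1]*1000-y; lx=c*dx+s_*dy; ly=-s_*dx+c*dy; z=Q[...,2]*1000
    q=(abs(ly)<6)&(abs(lx)<50)&(z>96)&(z<118); q2=(abs(ly)<6)&(abs(lx)<50)&(z>84)&(z<92)
    print(n,q.sum(),np.histogram(lx[q],bins=range(-50,51,10))[0],"plate",np.percentile(lx[q2],[1,99]) if q2.any() else 0)
E
```

```text
2.5333 [ 3.51726329e-01  5.60666334e-01  6.77212873e-01  1.68863148e+00
  1.63277141e-04 -1.06094712e-01] [0.63582302 0.23339149 0.37632573]
w line [ 3.2559431e-01 -9.4550955e-01  5.8266693e+02  2.1984087e+02] 19.001583 5561
ends [649.54655982  25.62577498] [512.17186754 424.55499916]
[-7.34145757e+00 -5.03906363e+00  1.55457070e-03  4.74946957e+00
  6.78339981e+00] [0.20045335 0.20414635 0.20611655]
mark 188 [0.58140546 0.22451495 0.20707486] (array([582. , 224.4]), array([16.5, 11.8]), 21.4)
top [ 3.2484296e-01 -9.4576800e-01  5.8125531e+02  2.2587473e+02]
scene [ 3.2434648e-01 -9.4593835e-01  5.9040082e+02  2.1055247e+02]
scene 0 [0 0 0 0 0 0 0 0 0 0] plate [ 3.56657664 46.78718853]
scene 0 [0 0 0 0 0 0 0 0 0 0] plate [ 8.36677112 46.59191638]
scene 0 [0 0 0 0 0 0 0 0 0 0] plate [ 4.75684704 47.45123755]
scene 17 [0 0 0 9 8 0 0 0 0 0] plate [-38.73460273  46.99092939]
w1 27 [ 0  0 20  7  0  0  0  0  0  0] plate [-44.05847351  43.18080546]
w1 24 [ 0  0 16  8  0  0  0  0  0  0] plate [-44.43730463  43.34212723]
w1 32 [ 0  0 19 13  0  0  0  0  0  0] plate [-44.54360791  43.48825489]
w1 52 [ 0  0 26 26  0  0  0  0  0  0] plate [-44.04706381  43.66266115]
w2 0 [0 0 0 0 0 0 0 0 0 0] plate [28.87401329 45.08289327]
w2 0 [0 0 0 0 0 0 0 0 0 0] plate [36.38643884 45.53998721]
w2 0 [0 0 0 0 0 0 0 0 0 0] plate [34.9748471  45.38256974]
w2 0 [0 0 0 0 0 0 0 0 0 0] plate [35.68444765 44.96301779]
top 2 [0 0 0 2 0 0 0 0 0 0] plate [-40.82139681  45.2788846 ]
top 3 [0 0 0 3 0 0 0 0 0 0] plate [-41.92296803  45.68630415]
top 1 [0 0 0 1 0 0 0 0 0 0] plate [-42.62238616  44.95831921]
top 1 [0 0 0 1 0 0 0 0 0 0] plate [-42.47594757  45.3210274 ]
```

View pics/w2.png

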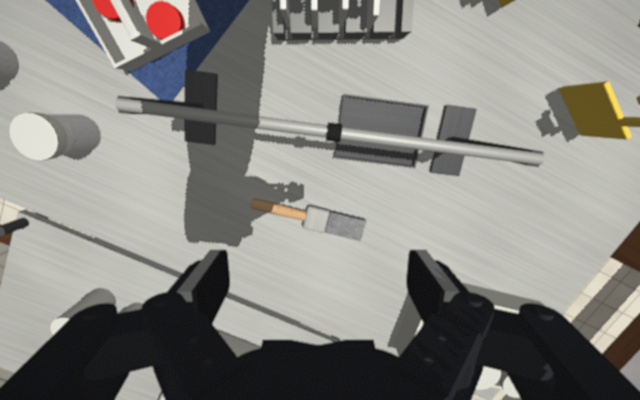

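The view shows the rail from (118,103) to (542,158), the mark at (334,131), and the drip tray (337-425, 95-165) on the +y side of the mark. The stems are on the robot side, so the hooks open towards the rail.

```bash
python3 - <<'E'
from m import *
P1=np.load("w1.npz")["P"];P2=np.load("w2.npz")["P"]; im2=np.load("w2.npz")["im"]
def big(P,m):
    n,l,st,_=cv2.connectedComponentsWithStats(m.astype(np.uint8)); i=1+np.argmax(st[1:,4]); return P[l==i]
print("bar",rect(big(P1,sel(P1,.4,.7,-.25,.0,.089,.097))))
print("walls",rect(P1[sel(P1,.4,.7,-.25,.05,.037,.046)]))
print("floor",rect(P1[sel(P1,.4,.7,-.25,.05,.0035,.009)]))
m=sel(P2,.4,.75,0,.4,.009,.016); b=big(P2,m); print("drip",len(b),rect(b))
q=(b[:,:2]*1000-[581.5,224.6]); v=np.array([-.3256,.9455]); print(" along",np.percentile(q@v,[1,99])," across",np.percentile(q@[v[1],-v[0]],[1,99]))
P=np.load("P_top.npy"); b=big(P,sel(P,.2,.75,-.55,-.2,.095,.108)); print("tub",len(b),rect(b)); 
P=np.load("P_scene.npy"); b=big(P,sel(P,.2,.75,-.55,-.2,.095,.108)); print("tub",len(b),rect(b))
c=big(P,sel(P,.2,.75,-.55,-.2,.003,.012)); print("floor",rect(c))
im=np.load("w1.npz")["im"];h=cv2.cvtColor(im,cv2.COLOR_BGR2HSV);b=big(P1,cv2.inRange(h,(100,80,30),(125,255,255))>0);print("mat",rect(b))
E
```

```text
bar (array([551.7, -85.2]), array([119.9,  16.9]), 50.2)
walls (array([584.9, -47.7]), array([220.2, 141.3]), 49.7)
floor (array([562.8, -99.8]), array([299.5, 273.9]), 89.9)
drip 298 (array([529.4, 296. ]), array([ 48.9, 134.9]), 18.5)
 along [ 17.12564094 151.84662428]  across [-50.03251691  -2.84996121]
tub 369 (array([ 406.2, -397.7]), array([192.2, 220.1]), 87.2)
tub 506 (array([ 407.5, -397.2]), array([190.4, 224.3]), 87.5)
floor (array([ 379.7, -396.1]), array([180.3, 165.8]), 87.1)
mat (array([531.6, -90.2]), array([217.2, 218.7]), 72.7)
```

Emit:
servo_tool([
  [-1.06, -3.98, 0, 0, 0, 0.0524, 0.2],
  [-1.06, -3.98, 0, 0, 0, 0.0524, 0.2],
  [-1.06, -3.98, 0, 0, 0, 0.0524, 0.2],
  [-1.06, -3.98, 0, 0, 0, 0.0524, 0.2],
  [-1.06, -3.98, 0, 0, 0, 0.0524, 0.2],
  [-1.06, -3.98, 0, 0, 0, 0.0524, 0.2],
  [-1.06, -3.98, 0, 0, 0, 0.0524, 0.2],
  [-1.06, -3.98, 0, 0, 0, 0.0524, 0.2],
  [0, 0, -4, 0, 0, 0, 0.2],
  [0, 0, -4, 0, 0, 0, 0.2],
  [0, 0, -4, 0, 0, 0, 0.2],
  [0, 0, -4, 0, 0, 0, 0.2],
  [0, 0, 0, 0, 0, 0, 0.2],
  [0, 0, 0, 0, 0, 0, 0.2],
  [0, 0, 0, 0, 0, 0, 0.2],
])

```text
t: 3.78
tcp_pos: [0.5535, -0.0857, 0.2194]
orientation: [-1.331, 2.842, -0.004]
contact_force: [0.2, 0.4, 0.3]
finger_gap: 0.0514
grip_force: 0.0
```

```bash
python3 - <<'E'
from m import *
s=status.state();print(s["t"],s["joint_pos"],s["tcp_pos"],s["orientation"],s["finger_gap"])
im,d,k=snap("wrist"); cv2.imwrite("pics/w3.png",im); P=cloud(d,k)
m=sel(P,.4,.7,-.25,.05,.089,.097); n,l,st,_=cv2.connectedComponentsWithStats(m.astype(np.uint8)); i=1+np.argmax(st[1:,4]); b=P[l==i]; print(rect(b),len(b),st[i])
E
```

```text
3.7833 [-1.53613331e-01  3.28415420e-01 -1.08542211e-01  1.12936345e+00
  3.58484946e-05 -1.02951509e+00] [ 0.55351004 -0.08569057  0.21939863] [-1.33071639  2.8417127  -0.00386884] 0.05141488421928061
(array([552.5, -85.7]), array([119.9,  15. ]), 49.3) 1773 [ 310  125   20  132 1773]
```

View pics/w3.png

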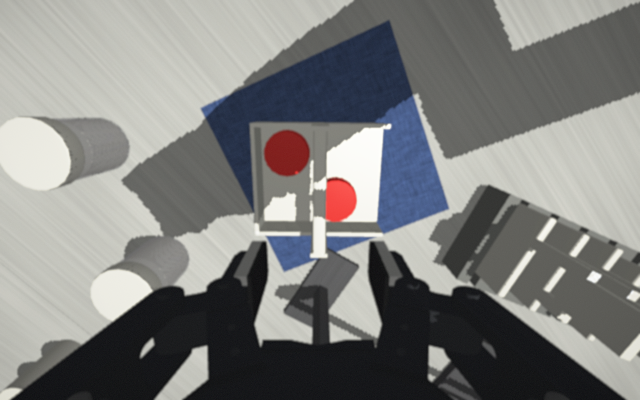

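The view shows the tray aligned under the gripper: the bar is at (319,190), the mouth on the right, and two lids are at (287,153) and (340,200). Grasping.

Emit:
servo_tool([
  [-0.1, 0, -3.6, 0, 0, 0, 0.2],
  [0, 0, -3.6, 0, 0, 0, 0.2],
  [0, 0, -3.6, 0, 0, 0, 0.2],
  [0, 0, -2.4, 0, 0, 0, 0.2],
  [0, 0, -1.2, 0, 0, 0, 0.2],
  [0, 0, 0, 0, 0, 0, 0.2],
  [0, 0, 0, 0, 0, 0, -1],
  [0, 0, 0, 0, 0, 0, -1],
  [0, 0, 0, 0, 0, 0, -1],
  [0, 0, 0, 0, 0, 0, -1],
  [0, 0, 0, 0, 0, 0, -1],
  [0, 0, 0, 0, 0, 0, -1],
], newtons=60)

```text
t: 4.83
tcp_pos: [0.5539, -0.0861, 0.0749]
orientation: [-1.33, 2.841, -0.004]
contact_force: [1.1, -0.1, 7.3]
finger_gap: 0.0112
grip_force: 59.9
```

Emit:
servo_tool([
  [0, 0, 1, 0, 0, 0, -1],
  [0, 0, 2, 0, 0, 0, -1],
  [0, 0, 3, 0, 0, 0, -1],
  [0, 0, 3, 0, 0, 0, -1],
  [0, 0, 3, 0, 0, 0, -1],
  [-0.3, -0.8, 2, 0, 0, 0, -1],
  [-0.7, -1.6, 1, 0, 0, 0, -1],
  [-1.2, -2.6, 0, 0, 0, 0, -1],
  [-1.5, -3.2, 0, 0, 0, 0, -1],
  [-1.5, -3.2, 0, 0, 0, 0, -1],
  [-1.5, -3.2, 0, 0, 0, 0, -1],
  [-1.5, -3.2, 0, 0, 0, 0, -1],
  [-1.5, -3.2, 0, 0, 0, 0, -1],
  [-1.5, -3.2, 0, 0, 0, 0, -1],
  [-1.5, -3.0, 0, 0, 0, 0, -1],
  [-1.0, -2.0, 0, 0, 0, 0, -1],
  [-0.6, -1.2, 0, 0, 0, 0, -1],
  [0, 0, 0, 0, 0, 0, -1],
  [0, 0, 0, 0, 0, 0, -1],
  [0, 0, 0, 0, 0, 0, -1],
])

```text
t: 6.5
tcp_pos: [0.4088, -0.3888, 0.2223]
orientation: [-1.333, 2.844, 0.002]
contact_force: [-0.0, -0.3, -3.3]
finger_gap: 0.0111
grip_force: 58.7
```

```bash
python3 - <<'E'
from m import *
s=status.state();print(s["t"],s["joint_pos"],s["tcp_pos"],s["grip_force"])
im,d,k=snap("scene"); P=cloud(d,k)
b=P[sel(P,.2,.75,-.6,-.2,.003,.012)]; print("tub floor",rect(b))
m=sel(P,.2,.65,-.6,-.25,.095,.106)
cv2.imwrite("pics/s1.png",cv2.resize(im[150:350,100:360],None,fx=3,fy=3))
im,d,k=snap("top"); P=cloud(d,k); b=P[sel(P,.2,.75,-.6,-.2,.003,.012)]; print("tub floor top",rect(b))
E
```

```text
6.5 [-7.60761763e-01  3.37739707e-01 -8.67769101e-02  1.14715303e+00
  8.27689610e-04 -1.63701366e+00] [ 0.40878554 -0.38877381  0.22234216] 58.71315836906433
tub floor (array([ 475. , -399.9]), array([399.8, 549.8]), 90.0)
tub floor top (array([ 475.1, -400. ]), array([399.5, 549.7]), 89.9)
```

View pics/s1.png

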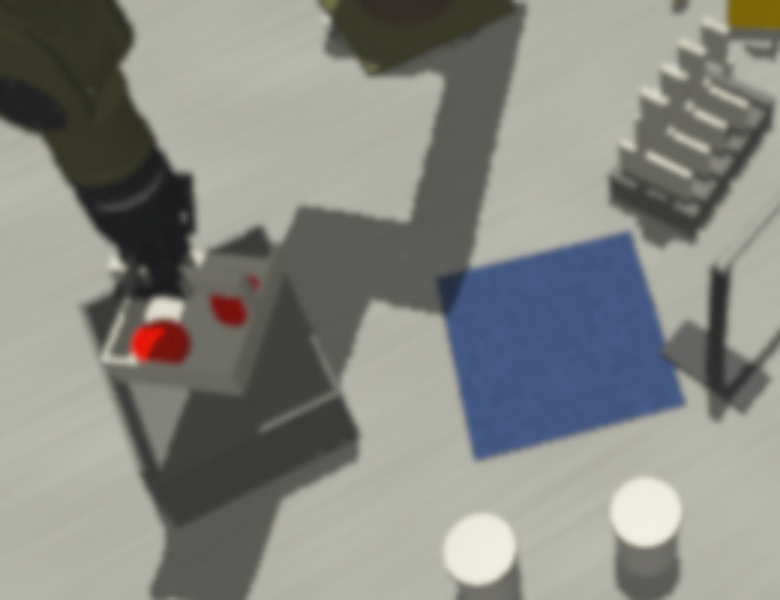

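The scene view shows the tray held above the tub with both red lids in it ((160,343), (228,310)). The tub hasn't moved. Pouring.

Emit:
servo_tool([
  [0, -0.4, 0, -0.038, -0.046, 0, -1],
  [0, -0.4, 0, -0.038, -0.046, 0, -1],
  [0, 0, 0, -0.038, -0.046, 0, -1],
  [0, 0, 0, -0.038, -0.046, 0, -1],
  [0, 0, 0, -0.038, -0.046, 0, -1],
  [0, 0, 0, -0.038, -0.046, 0, -1],
  [0, 0, 0, -0.038, -0.046, 0, -1],
  [0, 0, 0, -0.038, -0.046, 0, -1],
  [0, 0, 0, -0.038, -0.046, 0, -1],
  [0, 0, 0, -0.038, -0.046, 0, -1],
  [0, 0, 0, -0.038, -0.046, 0, -1],
  [0, 0, 0, -0.038, -0.046, 0, -1],
  [0, 0, 0, -0.038, -0.046, 0, -1],
  [0, 0, 0, -0.038, -0.046, 0, -1],
  [0, 0, 0, -0.038, -0.046, 0, -1],
  [0, 0, 0, -0.038, -0.046, 0, -1],
  [0, 0, 0, -0.038, -0.046, 0, -1],
  [0, 0, 0, -0.038, -0.046, 0, -1],
  [0, 0, 0, 0, 0, 0, -1],
  [0, 0, 0, 0, 0, 0, -1],
])

```text
t: 8.27
tcp_pos: [0.4077, -0.3957, 0.219]
orientation: [-1.011, 2.159, -1.27]
contact_force: [0.1, 0.4, -3.6]
finger_gap: 0.0112
grip_force: 59.4
```

Emit:
servo_tool([
  [0, 0, 0, -0.038, -0.046, 0, -1],
  [0, 0, 0, -0.038, -0.046, 0, -1],
  [0, 0, 0, -0.038, -0.046, 0, -1],
  [0, 0, 0, -0.038, -0.046, 0, -1],
  [0, 0, 0, 0, 0, 0, -1],
  [0, 0, 0, 0, 0, 0, -1],
  [0, 0, 0, 0, 0, 0, -1],
  [0, 0, 0, 0, 0, 0, -1],
])

```text
t: 8.93
tcp_pos: [0.4345, -0.4294, 0.2596]
orientation: [-0.94, 1.991, -1.434]
contact_force: [-0.5, 0.5, -2.1]
finger_gap: 0.011
grip_force: 59.6
```

```bash
python3 - <<'E'
from m import *
s=status.state();print(s["t"],s["joint_pos"],s["tcp_pos"],s["grip_force"])
im,d,k=snap("scene"); im2,_,_=snap("top")
cv2.imwrite("pics/s2.png",np.hstack([cv2.resize(im[200:330,110:240],(400,400)),cv2.resize(im2[140:270,400:530],(400,400))]))
E
```

```text
8.9333 [-0.86792936  0.20490177 -1.28213951 -1.1629613   0.17700419 -1.62226507] [ 0.43450254 -0.42940489  0.25960514] 59.570433497428894
```

View pics/s2.png

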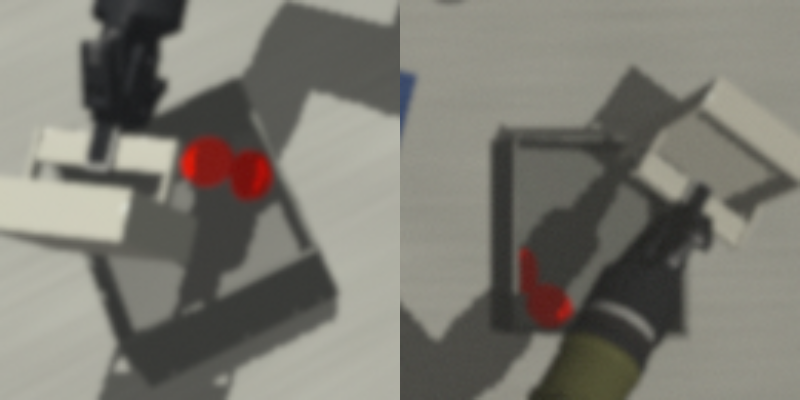

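Both lids are in the tub (left panel (207,160) and (250,175); right panel (550,305) and (527,270)). Tilting back.

Emit:
servo_tool([
  [0, 0, 0, 0.038, 0.046, 0, -1],
  [0, 0, 0, 0.038, 0.046, 0, -1],
  [0, 0, 0, 0.038, 0.046, 0, -1],
  [0, 0, 0, 0.038, 0.046, 0, -1],
  [0, 0, 0, 0.038, 0.046, 0, -1],
  [0, 0, 0, 0.038, 0.046, 0, -1],
  [0, 0, 0, 0.038, 0.046, 0, -1],
  [0, 0, 0, 0.038, 0.046, 0, -1],
  [0, 0, 0, 0.038, 0.046, 0, -1],
  [0, 0, 0, 0.038, 0.046, 0, -1],
  [0, 0, 0, 0.038, 0.046, 0, -1],
  [0, 0, 0, 0.038, 0.046, 0, -1],
  [0, 0, 0, 0.038, 0.046, 0, -1],
  [0, 0, 0, 0.038, 0.046, 0, -1],
  [0, 0, 0, 0, 0, 0, -1],
  [0, 0, 0, 0, 0, 0, -1],
])

```text
t: 10.37
tcp_pos: [0.4353, -0.4306, 0.2601]
orientation: [-1.232, 2.625, -0.561]
contact_force: [-0.1, -0.0, -3.5]
finger_gap: 0.0111
grip_force: 59.5
```

```bash
cat >> h.py <<'E'
def fix(ang,s=None):
    "rotvec (world) to point tool straight down with tool y at ang degrees"
    s=s or status.state(); a=np.radians(ang); y=np.array([np.cos(a),np.sin(a),0]); z=np.array([0,0,-1.]); x=np.cross(y,z)
    return (R.from_matrix(np.stack([x,y,z],1))*R.from_rotvec(s["orientation"]).inv()).as_rotvec()
E
python3 - <<'E'
from m import *
s=status.state();print(s["t"],s["joint_pos"],s["tcp_pos"],fix(139.7))
im,d,k=snap("scene"); P=cloud(d,k);h=cv2.cvtColor(im,cv2.COLOR_BGR2HSV); m=cv2.inRange(h,(100,90,40),(125,255,200))>0
print("mat",rect(P[m&sel(P,.3,.8,-.3,.1,-.01,.01)]))
E
```

```text
10.3667 [-0.80815319  0.12274745 -0.37703663  0.64873293  0.05648952 -1.67365442] [ 0.43534343 -0.43057986  0.26007625] [ 0.26646792  0.33213743 -0.01002897]
mat (array([532.9, -88.3]), array([213.7, 216.1]), 73.3)
```

Emit:
servo_tool([
  [0.3, 1.2, 0, 0.024, 0.03, 0, -1],
  [0.7, 2.4, 0, 0.024, 0.03, 0, -1],
  [0.9, 3.2, 0, 0.024, 0.03, 0, -1],
  [0.9, 3.2, 0, 0.024, 0.03, 0, -1],
  [0.9, 3.2, 0, 0.024, 0.03, 0, -1],
  [0.9, 3.2, 0, 0.024, 0.03, 0, -1],
  [0.9, 3.2, 0, 0.024, 0.03, 0, -1],
  [0.9, 3.2, 0, 0.024, 0.03, 0, -1],
  [0.9, 3.2, 0, 0.024, 0.03, 0, -1],
  [0.9, 3.2, 0, 0.024, 0.03, 0, -1],
  [0.8, 2.6, 0, 0.026, 0.032, -0.01, -1],
  [0.5, 2.0, 0, 0, 0, 0, -1],
  [0.1, 0.4, 0, 0, 0, 0, -1],
  [0, 0, -3.5, 0, 0, 0, -1],
  [0, 0, -3.5, 0, 0, 0, -1],
  [0, 0, -3.5, 0, 0, 0, -1],
  [0, 0, -3.5, 0, 0, 0, -1],
  [0, 0, -1.5, 0, 0, 0, -1],
  [0, 0, 0, 0, 0, 0, -1],
  [0, 0, 0, 0, 0, 0, -1],
])

```text
t: 12.08
tcp_pos: [0.5293, -0.0883, 0.1042]
orientation: [1.319, -2.851, -0.004]
contact_force: [0.4, 0.3, -2.4]
finger_gap: 0.0112
grip_force: 59.6
```

```bash
python3 - <<'E'
from m import *
s=status.state();print(s["t"],s["tcp_pos"],fix(139.7),s["contact_force"])
E
```

```text
12.0833 [ 0.52928469 -0.08833176  0.10422825] [-0.00238473 -0.00150405  0.00097715] [ 0.44224909  0.34311501 -2.39818873]
```

Lower by 2.9 cm, release slowly, and rise.

Emit:
servo_tool([
  [0, 0, -1.5, 0, 0, 0, -1],
  [0, 0, -0.9, 0, 0, 0, -1],
  [0, 0, -0.3, 0, 0, 0, -1],
  [0, 0, -0.2, 0, 0, 0, -1],
  [0, 0, 0, 0, 0, 0, -1],
  [0, 0, 0, 0, 0, 0, -0.4],
  [0, 0, 0, 0, 0, 0, -0.2],
  [0, 0, 0, 0, 0, 0, 0],
  [0, 0, 0, 0, 0, 0, 0],
  [0, 0, 1, 0, 0, 0, 0],
  [0, 0, 3, 0, 0, 0, 0],
  [0, 0, 4, 0, 0, 0, 0],
  [0, 0, 4, 0, 0, 0, 0],
  [0, 0, 4, 0, 0, 0, 0],
  [0, 0, 4, 0, 0, 0, -0.3],
  [0, 0, 4, 0, 0, 0, -0.3],
  [0, 0, 0, 0, 0, 0, -0.3],
  [0, 0, 0, 0, 0, 0, -0.3],
])

```text
t: 13.58
tcp_pos: [0.5323, -0.0884, 0.3197]
orientation: [-1.317, 2.845, -0.003]
contact_force: [-0.6, -0.3, -0.7]
finger_gap: 0.0297
grip_force: 0.0
```

```bash
python3 - <<'E'
from m import *
s=status.state();print(s["t"],s["tcp_pos"],fix(116.8),s["contact_force"],s["finger_gap"],s["joint_pos"])
im,d,k=snap("wrist"); P=cloud(d,k)
m=sel(P,.4,.7,-.25,.05,.085,.1); n,l,st,_=cv2.connectedComponentsWithStats(m.astype(np.uint8)); i=1+np.argmax(st[1:,4]); b=P[l==i]; print("bar",rect(b),np.median(b[:,2]),np.ptp(b[:,2]))
E
```

```text
13.5833 [ 0.5323062  -0.08835479  0.31972522] [ 3.85230404e-04  7.40547319e-03 -3.99255944e-01] [-0.5803667  -0.26665794 -0.66009241] 0.029707525358881028 [-0.16577494  0.26116664  0.05634968  1.3589719   0.0022712  -1.03277298]
bar (array([530.7, -89. ]), array([119.5,  15.3]), 49.4) 0.09096671859772398 0.007891944441059895
```

Emit:
servo_tool([
  [-1.35, 2.83, 0, 0, 0.0007, -0.04, -0.3],
  [-1.35, 2.83, 0, 0, 0.0007, -0.04, -0.3],
  [-1.35, 2.83, 0, 0, 0.0007, -0.04, -0.3],
  [-1.35, 2.83, 0, 0, 0.0007, -0.04, -0.3],
  [-1.35, 2.83, 0, 0, 0.0007, -0.04, -0.3],
  [-1.35, 2.83, 0, 0, 0.0007, -0.04, -0.3],
  [-1.35, 2.83, 0, 0, 0.0007, -0.04, -0.3],
  [-1.35, 2.83, 0, 0, 0.0007, -0.04, -0.3],
  [-1.35, 2.83, -2, 0, 0.0007, -0.04, -0.3],
  [-1.35, 2.83, -2, 0, 0.0007, -0.04, -0.3],
  [0, 0, -2, 0, 0, 0, -0.3],
  [0, 0, 0, 0, 0, 0, -0.3],
  [0, 0, 0, 0, 0, 0, -0.3],
  [0, 0, 0, 0, 0, 0, -0.3],
])

```text
t: 14.8
tcp_pos: [0.3957, 0.1943, 0.2558]
orientation: [0.724, -3.051, -0.007]
contact_force: [0.6, 0.5, -0.1]
finger_gap: 0.0298
grip_force: 0.0
```

```bash
cat > tabs.py <<'E'
from m import *
def tabs(view="wrist",save=None):
    im,d,k=snap(view); P=cloud(d,k)
    if save: cv2.imwrite(save,im)
    m=sel(P,.33,.5,.03,.25,.182,.205); n,l,st,_=cv2.connectedComponentsWithStats(m.astype(np.uint8))
    for i in range(1,n):
        if st[i,4]>40: print("tab",rect(P[l==i]),st[i,4])
s=status.state();print(s["t"],s["tcp_pos"],s["contact_force"],s["finger_gap"])
E
python3 - <<'E'
from tabs import *
print(fix(116.8)); tabs()
E
```

```text
14.8 [0.39568714 0.19432659 0.25577092] [ 0.5632355   0.54854378 -0.08207492] 0.02978660351716194
[-0.00289297 -0.00691183  0.00146946]
tab (array([441.7,  90. ]), array([30.6, 10.1]), 26.6) 936
tab (array([425.6, 124.5]), array([30.6,  8.9]), 26.8) 806
tab (array([408. , 158.1]), array([30.5,  8.4]), 27.0) 678
tab (array([397. , 195.4]), array([30.7,  7.5]), 26.6) 536
```

Emit:
servo_tool([
  [0.15, 0.1, -2, -0.003, -0.007, 0.001, -0.3],
  [0, 0, -3, 0, 0, 0, -0.3],
  [0, 0, -2.6, 0, 0, 0, -0.3],
  [0, 0, -1, 0, 0, 0, -0.3],
  [0, 0, 0, 0, 0, 0, -0.3],
  [0, 0, 0, 0, 0, 0, -0.3],
  [0, 0, 0, 0, 0, 0, -1],
  [0, 0, 0, 0, 0, 0, -1],
  [0, 0, 0, 0, 0, 0, -1],
  [0, 0, 0, 0, 0, 0, -1],
  [0, 0, 0, 0, 0, 0, -1],
], newtons=30)

```text
t: 15.77
tcp_pos: [0.3986, 0.1964, 0.1713]
orientation: [-0.727, 3.052, 0.001]
contact_force: [-0.2, -0.5, 6.2]
finger_gap: 0.0078
grip_force: 33.8
```

Emit:
servo_tool([
  [0, 0, 1, 0, 0, 0, -1],
  [0, 0, 3, 0, 0, 0, -1],
  [0, 0, 4, 0, 0, 0, -1],
  [0, 0, 4, 0, 0, 0, -1],
  [0, 0, 4, 0, 0, 0, -1],
  [0, 0, 4, 0, 0, 0, -1],
  [2, -0.3, 0, 0, 0, -0.023, -1],
  [3, -0.5, 0, 0, 0, -0.023, -1],
  [3, -0.5, 0, 0, 0, -0.023, -1],
  [3, -0.5, 0, 0, 0, -0.023, -1],
  [2, -0.4, 0, 0, 0, -0.023, -1],
  [0.8, -0.1, 0, 0, 0, -0.021, -1],
  [0, 0, -2, 0, 0, 0, -1],
  [0, 0, -3, 0, 0, 0, -1],
  [0, 0, -3, 0, 0, 0, -1],
  [0, 0, -2, 0, 0, 0, -1],
  [0, 0, 0, 0, 0, 0, -1],
  [0, 0, 0, 0, 0, 0, -1],
  [0, 0, 0, 0, 0, 0, -1],
])

```text
t: 17.35
tcp_pos: [0.5355, 0.1733, 0.2713]
orientation: [-0.519, 3.095, 0.001]
contact_force: [-0.4, -0.5, -1.4]
finger_gap: 0.0074
grip_force: 32.6
```

```bash
cat > rail.py <<'E'
from tabs import *
v=np.array([-.3256,.9455]);u=np.array([.9455,.3256]);M=np.array([581.5,224.6])
q=np.array(s["tcp_pos"][:2])*1000-M
print("s %.1f across %.1f z %.1f"%(q@v,q@u,s["tcp_pos"][2]*1000),"rot",np.round(fix(109),4),"F",np.round(s["contact_force"],1),"gap",s["finger_gap"])
E
python3 - <<'E'
from rail import *
im,d,k=snap("wrist"); cv2.imwrite("pics/w4.png",im)
E
```

```text
17.35 [0.53550671 0.1732893  0.27132456] [-0.36289088 -0.4787357  -1.43811273] 0.007411001950906239
s -33.5 across -60.2 z 271.3 rot [-0.0012  0.0027 -0.0007] F [-0.4 -0.5 -1.4] gap 0.007411001950906239
```

View pics/w4.png

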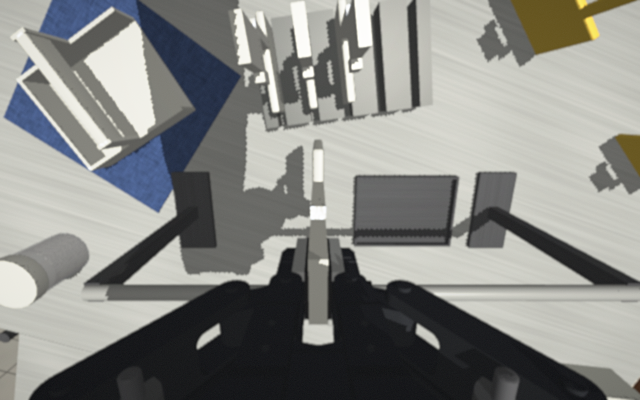

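The wrist view shows the divider held square to the rail at (318,230), the tray empty and upright on the mat, and three dividers left in the rack. Lower 0.5 cm, enter, then lower onto the bar.

Emit:
servo_tool([
  [0, 0, -0.5, 0, 0, 0, -1],
  [1, 0.34, 0, 0, 0, 0, -1],
  [1.5, 0.52, 0, 0, 0, 0, -1],
  [1.5, 0.52, 0, 0, 0, 0, -1],
  [1.3, 0.45, 0, 0, 0, 0, -1],
  [0.56, 0.19, 0, 0, 0, 0, -1],
  [0, 0, 0, 0, 0, 0, -1],
  [0, 0, -1, 0, 0, 0, -1],
  [0, 0, -1, 0, 0, 0, -1],
  [0, 0, -0.3, 0, 0, 0, -1],
  [0, 0, 0, 0, 0, 0, -1],
  [0, 0, 0, 0, 0, 0, -1],
])

```text
t: 18.4
tcp_pos: [0.5927, 0.1927, 0.2412]
orientation: [0.519, -3.098, -0.0]
contact_force: [-0.7, 0.0, -0.5]
finger_gap: 0.0075
grip_force: 32.9
```

```bash
python3 -c "import rail"
```

```text
18.4 [0.59266567 0.19270341 0.24121941] [-0.66106113  0.01021499 -0.49772408] 0.007546852137507869
s -33.8 across 0.2 z 241.2 rot [-0.0001 -0.0005 -0.0003] F [-0.7  0.  -0.5] gap 0.007546852137507869
```

Emit:
servo_tool([
  [-0.33, 0.97, 0, 0, 0, 0, -1],
  [-0.67, 1.94, 0, 0, 0, 0, -1],
  [-0.67, 1.94, 0, 0, 0, 0, -1],
  [-0.67, 1.94, 0, 0, 0, 0, -1],
  [-0.67, 1.94, 0, 0, 0, 0, -1],
  [-0.67, 1.94, 0, 0, 0, 0, -1],
  [-0.67, 1.94, 0, 0, 0, 0, -1],
  [-0.67, 1.94, 0, 0, 0, 0, -1],
  [-0.33, 0.97, 0, 0, 0, 0, -1],
  [0, 0, 0, 0, 0, 0, -1],
  [0, 0, 0, 0, 0, 0, -1],
])

```text
t: 19.32
tcp_pos: [0.5399, 0.3484, 0.2414]
orientation: [-0.521, 3.098, -0.001]
contact_force: [0.3, -0.2, -1.0]
finger_gap: 0.0078
grip_force: 32.6
```

```bash
python3 -c "import rail"
```

```text
19.3167 [0.53986071 0.34844742 0.2414004 ] [ 0.28511114 -0.16093451 -0.96039112] 0.007764830017955298
s 130.7 across 1.0 z 241.4 rot [ 0.0005  0.0007 -0.0015] F [ 0.3 -0.2 -1. ] gap 0.007764830017955298
```

Emit:
servo_tool([
  [0, 0, -0.08, 0, 0, 0, -1],
  [0, 0, 0, 0, 0, 0, -1],
  [0, 0, 0, 0, 0, 0, -0.75],
  [0, 0, 0, 0, 0, 0, -0.6],
  [0, 0, 0, 0, 0, 0, -0.6],
  [0, 0, 0, 0, 0, 0, -0.6],
  [0, 0, 0.5, 0, 0, 0, -0.6],
  [0, 0, 1.5, 0, 0, 0, -0.6],
  [0, 0, 3, 0, 0, 0, -0.6],
  [0, 0, 4, 0, 0, 0, -0.6],
  [0, 0, 0, 0, 0, 0, -0.6],
  [0, 0, 0, 0, 0, 0, -0.6],
])

```text
t: 20.32
tcp_pos: [0.5417, 0.3492, 0.3345]
orientation: [-0.518, 3.091, 0.005]
contact_force: [0.2, 0.1, -0.9]
finger_gap: 0.0175
grip_force: 0.0
```

```bash
cat >> rail.py <<'E'
def hung(view="wrist",save=None):
    im,d,k=snap(view); P=cloud(d,k)
    if save: cv2.imwrite(save,im)
    m=sel(P,.4,.75,.05,.5,.225,.29)
    X=P[...,:2]*1000-M; m&=(abs(X@u)<40); n,l,st,_=cv2.connectedComponentsWithStats(m.astype(np.uint8))
    for i in range(1,n):
        if st[i,4]>30: p=P[l==i]; t=p[p[:,2]>p[:,2].max()-.006]; print("hung s %.1f across %.1f ztop %.1f"%(*np.median((t[:,:2]*1000-M)@np.stack([v,u],1),axis=0),1000*p[:,2].max()),rect(t),st[i,4])
E
python3 - <<'E'
from rail import *
hung()
E
```

```text
20.3167 [0.54170842 0.34915497 0.33454698] [ 0.23573321  0.08013148 -0.90667259] 0.017501836875998905
s 130.7 across 2.9 z 334.5 rot [-0.0042  0.007  -0.0004] F [ 0.2  0.1 -0.9] gap 0.017501836875998905
hung s 129.8 across -2.4 ztop 265.5 (array([538.1, 346.5]), array([30.3,  7.7]), 19.1) 597
```

Emit:
servo_tool([
  [-1.35, -1.92, 0, 0, 0, 0.0136, -0.4],
  [-1.35, -1.92, 0, 0, 0, 0.0136, -0.4],
  [-1.35, -1.92, 0, 0, 0, 0.0136, -0.4],
  [-1.35, -1.92, 0, 0, 0, 0.0136, -0.4],
  [-1.35, -1.92, 0, 0, 0, 0.0136, -0.4],
  [-1.35, -1.92, 0, 0, 0, 0.0136, -0.4],
  [-1.35, -1.92, -1, 0, 0, 0.0136, -0.4],
  [-1.35, -1.92, -2, 0, 0, 0.0136, -0.4],
  [-1.35, -1.92, -3, 0, 0, 0.0136, -0.4],
  [-1.35, -1.92, -3, 0, 0, 0.0136, -0.4],
  [0, 0, -1, 0, 0, 0, -0.4],
  [0, 0, 0, 0, 0, 0, -0.4],
  [0, 0, 0, 0, 0, 0, -0.4],
  [0, 0, 0, 0, 0, 0, -0.4],
])

```text
t: 21.53
tcp_pos: [0.4066, 0.157, 0.2318]
orientation: [-0.728, 3.053, 0.001]
contact_force: [0.6, 0.4, 0.2]
finger_gap: 0.0256
grip_force: 0.0
```

```bash
python3 - <<'E'
from tabs import *
print(np.round(fix(116.8),4)); tabs()
E
```

```text
21.5333 [0.40659182 0.15702536 0.23175313] [0.64700161 0.4258927  0.17449668] 0.025552860512081367
[-0.0015  0.003  -0.0005]
tab (array([441.4,  90.2]), array([30.6,  9. ]), 26.0) 1039
tab (array([407.9, 158. ]), array([30.7,  7.4]), 26.8) 680
tab (array([425.6, 124.6]), array([30.7,  8.5]), 26.9) 798
```

Emit:
servo_tool([
  [0.05, 0.1, -2, -0.001, 0.003, 0, -0.4],
  [0, 0, -2.5, 0, 0, 0, -0.4],
  [0, 0, -1.6, 0, 0, 0, -0.4],
  [0, 0, 0, 0, 0, 0, -0.4],
  [0, 0, 0, 0, 0, 0, -0.4],
  [0, 0, 0, 0, 0, 0, -1],
  [0, 0, 0, 0, 0, 0, -1],
  [0, 0, 0, 0, 0, 0, -1],
  [0, 0, 0, 0, 0, 0, -1],
  [0, 0, 0, 0, 0, 0, -1],
], newtons=30)

```text
t: 22.42
tcp_pos: [0.4075, 0.158, 0.1716]
orientation: [-0.728, 3.054, 0.001]
contact_force: [0.4, 0.2, 5.9]
finger_gap: 0.0074
grip_force: 32.1
```

Emit:
servo_tool([
  [0, 0, 1, 0, 0, 0, -1],
  [0, 0, 3, 0, 0, 0, -1],
  [0, 0, 4, 0, 0, 0, -1],
  [0, 0, 4, 0, 0, 0, -1],
  [0, 0, 4, 0, 0, 0, -1],
  [0, 0, 4, 0, 0, 0, -1],
  [2, 0.2, 0, 0, 0, -0.023, -1],
  [2.5, 0.3, 0, 0, 0, -0.023, -1],
  [2.5, 0.3, 0, 0, 0, -0.023, -1],
  [2.5, 0.3, 0, 0, 0, -0.023, -1],
  [2.3, 0.2, 0, 0, 0, -0.023, -1],
  [1, 0.1, 0, 0, 0, -0.021, -1],
  [0, 0, -2, 0, 0, 0, -1],
  [0, 0, -3.5, 0, 0, 0, -1],
  [0, 0, -3, 0, 0, 0, -1],
  [0, 0, -2, 0, 0, 0, -1],
  [0, 0, 0, 0, 0, 0, -1],
  [0, 0, 0, 0, 0, 0, -1],
  [0, 0, 0, 0, 0, 0, -1],
])

```text
t: 24.0
tcp_pos: [0.5345, 0.1715, 0.2664]
orientation: [0.519, -3.098, -0.001]
contact_force: [0.6, 0.3, 0.1]
finger_gap: 0.0077
grip_force: 31.1
```

```bash
python3 -c "import rail"
```

```text
24.0 [0.53447617 0.17151398 0.26644939] [0.60248379 0.28899022 0.0877493 ] 0.0076662962082726625
s -34.9 across -61.7 z 266.4 rot [-0.0005 -0.0002 -0.0004] F [0.6 0.3 0.1] gap 0.0076662962082726625
```

Emit:
servo_tool([
  [1, 0.34, 0, 0, 0, 0, -1],
  [1.5, 0.52, 0, 0, 0, 0, -1],
  [1.5, 0.52, 0, 0, 0, 0, -1],
  [1.3, 0.45, 0, 0, 0, 0, -1],
  [0.56, 0.19, 0, 0, 0, 0, -1],
  [0, 0, 0, 0, 0, 0, -1],
  [0, 0, -1, 0, 0, 0, -1],
  [0, 0, -1, 0, 0, 0, -1],
  [0, 0, -0.45, 0, 0, 0, -1],
  [0, 0, 0, 0, 0, 0, -1],
  [0, 0, 0, 0, 0, 0, -1],
])

```text
t: 24.92
tcp_pos: [0.5915, 0.1912, 0.2414]
orientation: [0.519, -3.097, -0.001]
contact_force: [-0.6, -0.0, 6.3]
finger_gap: 0.0078
grip_force: 32.1
```

Emit:
servo_tool([
  [-0.3, 0.98, 0, 0, 0, 0, -1],
  [-0.6, 1.74, 0, 0, 0, 0, -1],
  [-0.6, 1.74, 0, 0, 0, 0, -1],
  [-0.6, 1.74, 0, 0, 0, 0, -1],
  [-0.6, 1.74, 0, 0, 0, 0, -1],
  [-0.6, 1.74, 0, 0, 0, 0, -1],
  [-0.6, 1.74, 0, 0, 0, 0, -1],
  [-0.36, 1.06, 0, 0, 0, 0, -1],
  [0, 0, 0, 0, 0, 0, -1],
  [0, 0, 0, 0, 0, 0, -1],
])

```text
t: 25.75
tcp_pos: [0.5489, 0.3182, 0.2414]
orientation: [0.522, -3.097, -0.006]
contact_force: [-0.4, 3.4, 5.4]
finger_gap: 0.008
grip_force: 32.0
```

```bash
python3 -c "import rail"
```

```text
25.75 [0.54888564 0.31815757 0.24139754] [-0.43277785  3.35233924  5.36858954] 0.008008916048996131
s 99.1 across -0.4 z 241.4 rot [-0.0035 -0.0014 -0.0023] F [-0.4  3.4  5.4] gap 0.008008916048996131
```

Emit:
servo_tool([
  [0.05, -0.15, 0.03, 0, 0, 0, -1],
  [0, 0, 0, 0, 0, 0, -1],
  [0, 0, 0, 0, 0, 0, -0.8],
  [0, 0, 0, 0, 0, 0, -0.68],
  [0, 0, 0, 0, 0, 0, -0.68],
  [0, 0, 0, 0, 0, 0, -0.68],
  [0, 0, 0.5, 0, 0, 0, -0.68],
  [0, 0, 1.5, 0, 0, 0, -0.68],
  [0, 0, 3, 0, 0, 0, -0.68],
  [0, 0, 4, 0, 0, 0, -0.68],
  [0, 0, 0, 0, 0, 0, -0.68],
  [0, 0, 0, 0, 0, 0, -0.68],
])

```text
t: 26.75
tcp_pos: [0.5518, 0.3154, 0.334]
orientation: [-0.518, 3.094, 0.004]
contact_force: [0.9, -0.1, -0.7]
finger_gap: 0.0139
grip_force: 0.0
```

```bash
python3 - <<'E'
from rail import *
hung()
E
```

```text
26.75 [0.55177361 0.31538384 0.33404077] [ 0.88297219 -0.06175989 -0.67627138] 0.013878202792566683
s 95.5 across 1.5 z 334.0 rot [-0.0029  0.0037 -0.0002] F [ 0.9 -0.1 -0.7] gap 0.013878202792566683
hung s 95.9 across -1.0 ztop 264.9 (array([550.1, 314.9]), array([30.6,  7.8]), 18.8) 624
hung s 129.3 across -2.5 ztop 265.3 (array([537.9, 346.5]), array([30.3,  8.3]), 18.8) 856
```

Emit:
servo_tool([
  [-1.26, -1.91, 0, 0, 0, 0.0136, -0.4],
  [-1.26, -1.91, 0, 0, 0, 0.0136, -0.4],
  [-1.26, -1.91, 0, 0, 0, 0.0136, -0.4],
  [-1.26, -1.91, 0, 0, 0, 0.0136, -0.4],
  [-1.26, -1.91, 0, 0, 0, 0.0136, -0.4],
  [-1.26, -1.91, 0, 0, 0, 0.0136, -0.4],
  [-1.26, -1.91, -1, 0, 0, 0.0136, -0.4],
  [-1.26, -1.91, -2, 0, 0, 0.0136, -0.4],
  [-1.26, -1.91, -3, 0, 0, 0.0136, -0.4],
  [-1.26, -1.91, -3, 0, 0, 0.0136, -0.4],
  [0, 0, -1, 0, 0, 0, -0.4],
  [0, 0, 0, 0, 0, 0, -0.4],
  [0, 0, 0, 0, 0, 0, -0.4],
  [0, 0, 0, 0, 0, 0, -0.4],
])

```text
t: 27.97
tcp_pos: [0.4254, 0.1243, 0.2314]
orientation: [0.729, -3.056, -0.0]
contact_force: [1.5, 1.0, 0.5]
finger_gap: 0.0257
grip_force: 0.0
```

```bash
python3 - <<'E'
from tabs import *
print(np.round(fix(116.8),4)); tabs()
E
```

```text
27.9667 [0.42542114 0.12432805 0.23141454] [1.47671045 1.04165164 0.53891109] 0.025720482878289742
[-0.0002 -0.0004 -0.0005]
tab (array([441.9,  90.2]), array([31.2,  8.3]), 26.7) 855
tab (array([425.5, 124.4]), array([30.4,  8. ]), 26.8) 724
```

Emit:
servo_tool([
  [0, 0, -2, 0, 0, 0, -0.4],
  [0, 0, -2.5, 0, 0, 0, -0.4],
  [0, 0, -1.55, 0, 0, 0, -0.4],
  [0, 0, 0, 0, 0, 0, -0.4],
  [0, 0, 0, 0, 0, 0, -0.4],
  [0, 0, 0, 0, 0, 0, -1],
  [0, 0, 0, 0, 0, 0, -1],
  [0, 0, 0, 0, 0, 0, -1],
  [0, 0, 0, 0, 0, 0, -1],
  [0, 0, 0, 0, 0, 0, -1],
], newtons=30)

```text
t: 28.85
tcp_pos: [0.4259, 0.1244, 0.1719]
orientation: [-0.728, 3.054, 0.001]
contact_force: [0.8, 0.2, 5.8]
finger_gap: 0.0077
grip_force: 32.0
```

Emit:
servo_tool([
  [0, 0, 1, 0, 0, 0, -1],
  [0, 0, 3, 0, 0, 0, -1],
  [0, 0, 4, 0, 0, 0, -1],
  [0, 0, 4, 0, 0, 0, -1],
  [0, 0, 4, 0, 0, 0, -1],
  [0, 0, 4, 0, 0, 0, -1],
  [1.5, 0.7, 0, 0, 0, -0.023, -1],
  [2.2, 0.9, 0, 0, 0, -0.023, -1],
  [2.2, 0.9, 0, 0, 0, -0.023, -1],
  [2.2, 0.9, 0, 0, 0, -0.023, -1],
  [2.0, 0.9, 0, 0, 0, -0.023, -1],
  [0.9, 0.4, 0, 0, 0, -0.021, -1],
  [0, 0, -2, 0, 0, 0, -1],
  [0, 0, -3.5, 0, 0, 0, -1],
  [0, 0, -3, 0, 0, 0, -1],
  [0, 0, -2, 0, 0, 0, -1],
  [0, 0, 0, 0, 0, 0, -1],
  [0, 0, 0, 0, 0, 0, -1],
  [0, 0, 0, 0, 0, 0, -1],
])

```text
t: 30.43
tcp_pos: [0.535, 0.171, 0.2668]
orientation: [0.519, -3.098, -0.001]
contact_force: [0.7, 0.7, -0.7]
finger_gap: 0.0078
grip_force: 30.8
```

```bash
python3 -c "import rail"
```

```text
30.4333 [0.53499306 0.17099326 0.26675765] [ 0.66063107  0.69072663 -0.67886279] 0.007832772173569846
s -35.5 across -61.4 z 266.8 rot [-0.0005 -0.0002 -0.0003] F [ 0.7  0.7 -0.7] gap 0.007832772173569846
```

Emit:
servo_tool([
  [1, 0.34, 0, 0, 0, 0, -1],
  [1.5, 0.52, 0, 0, 0, 0, -1],
  [1.5, 0.52, 0, 0, 0, 0, -1],
  [1.3, 0.45, 0, 0, 0, 0, -1],
  [0.56, 0.19, 0, 0, 0, 0, -1],
  [0, 0, 0, 0, 0, 0, -1],
  [0, 0, -1, 0, 0, 0, -1],
  [0, 0, -1, 0, 0, 0, -1],
  [0, 0, -0.43, 0, 0, 0, -1],
  [0, 0, 0, 0, 0, 0, -1],
  [0, 0, 0, 0, 0, 0, -1],
])

```text
t: 31.35
tcp_pos: [0.592, 0.1907, 0.2417]
orientation: [0.519, -3.097, -0.0]
contact_force: [-1.3, 0.3, 5.3]
finger_gap: 0.008
grip_force: 31.8
```

Emit:
servo_tool([
  [-0.3, 0.87, 0, 0, 0, 0, -1],
  [-0.6, 1.74, 0, 0, 0, 0, -1],
  [-0.6, 1.74, 0, 0, 0, 0, -1],
  [-0.6, 1.74, 0, 0, 0, 0, -1],
  [-0.6, 1.74, 0, 0, 0, 0, -1],
  [-0.43, 1.25, 0, 0, 0, 0, -1],
  [0, 0, 0, 0, 0, 0, -1],
  [0, 0, 0, 0, 0, 0, -1],
])

```text
t: 32.02
tcp_pos: [0.5605, 0.2842, 0.2417]
orientation: [0.522, -3.096, -0.007]
contact_force: [-0.5, 3.9, 4.8]
finger_gap: 0.0076
grip_force: 31.8
```

```bash
python3 -c "import rail"
```

```text
32.0167 [0.56049986 0.28424879 0.24170078] [-0.51122891  3.94122652  4.79730084] 0.007617264811278921
s 63.2 across -0.4 z 241.7 rot [-0.0039 -0.002  -0.0027] F [-0.5  3.9  4.8] gap 0.007617264811278921
```

Emit:
servo_tool([
  [0.03, -0.1, 0.03, 0, 0, 0, -1],
  [0, 0, 0, 0, 0, 0, -1],
  [0, 0, 0, 0, 0, 0, -0.8],
  [0, 0, 0, 0, 0, 0, -0.68],
  [0, 0, 0, 0, 0, 0, -0.68],
  [0, 0, 0, 0, 0, 0, -0.68],
  [0, 0, 0.5, 0, 0, 0, -0.68],
  [0, 0, 1.5, 0, 0, 0, -0.68],
  [0, 0, 3, 0, 0, 0, -0.68],
  [0, 0, 4, 0, 0, 0, -0.68],
  [0, 0, 0, 0, 0, 0, -0.68],
  [0, 0, 0, 0, 0, 0, -0.68],
])

```text
t: 33.02
tcp_pos: [0.5634, 0.2813, 0.3345]
orientation: [-0.518, 3.094, 0.003]
contact_force: [1.0, -0.3, -0.4]
finger_gap: 0.0139
grip_force: 0.0
```

Emit:
servo_tool([
  [-1.21, -1.92, 0, 0, 0, 0.0136, -0.4],
  [-1.21, -1.92, 0, 0, 0, 0.0136, -0.4],
  [-1.21, -1.92, 0, 0, 0, 0.0136, -0.4],
  [-1.21, -1.92, 0, 0, 0, 0.0136, -0.4],
  [-1.21, -1.92, 0, 0, 0, 0.0136, -0.4],
  [-1.21, -1.92, 0, 0, 0, 0.0136, -0.4],
  [-1.21, -1.92, -1, 0, 0, 0.0136, -0.4],
  [-1.21, -1.92, -2, 0, 0, 0.0136, -0.4],
  [-1.21, -1.92, -3, 0, 0, 0.0136, -0.4],
  [-1.21, -1.92, -3, 0, 0, 0.0136, -0.4],
  [0, 0, -1, 0, 0, 0, -0.4],
  [0, 0, 0, 0, 0, 0, -0.4],
  [0, 0, 0, 0, 0, 0, -0.4],
  [0, 0, 0, 0, 0, 0, -0.4],
])

```text
t: 34.18
tcp_pos: [0.4421, 0.0892, 0.2321]
orientation: [0.729, -3.056, -0.0]
contact_force: [1.1, 0.2, -0.8]
finger_gap: 0.0254
grip_force: 0.0
```

```bash
python3 - <<'E'
from rail import *
print(np.round(fix(116.8),4)); tabs(); hung("scene"); hung("top")
E
```

```text
34.1833 [0.44210087 0.08923759 0.23205462] [ 1.09370611  0.23031279 -0.83848123] 0.025353269299306744
s -82.6 across -175.9 z 232.1 rot [-1.000e-04 -1.000e-04 -1.366e-01] F [ 1.1  0.2 -0.8] gap 0.025353269299306744
[-0.0001 -0.0001 -0.0005]
tab (array([441.5,  89.9]), array([30.2,  7.4]), 26.8) 670
hung s 97.3 across 2.1 ztop 269.6 (array([552.9, 314.5]), array([29. , 80.4]), 20.2) 312
hung s 60.3 across -1.4 ztop 268.4 (array([559.8, 281. ]), array([25.1,  8. ]), 20.7) 50
hung s 95.6 across 2.3 ztop 268.9 (array([550.7, 315.1]), array([28. ,  7.5]), 19.4) 53
hung s 129.7 across -0.2 ztop 268.8 (array([538.8, 347.3]), array([30. ,  7.8]), 17.8) 58
```

Emit:
servo_tool([
  [-0.05, 0.07, -2, 0, 0, 0, -0.4],
  [0, 0, -2.5, 0, 0, 0, -0.4],
  [0, 0, -1.6, 0, 0, 0, -0.4],
  [0, 0, 0, 0, 0, 0, -0.4],
  [0, 0, 0, 0, 0, 0, -0.4],
  [0, 0, 0, 0, 0, 0, -1],
  [0, 0, 0, 0, 0, 0, -1],
  [0, 0, 0, 0, 0, 0, -1],
  [0, 0, 0, 0, 0, 0, -1],
  [0, 0, 0, 0, 0, 0, -1],
], newtons=30)

```text
t: 35.17
tcp_pos: [0.4419, 0.0899, 0.1717]
orientation: [-0.728, 3.054, 0.0]
contact_force: [0.8, 0.4, 5.5]
finger_gap: 0.0075
grip_force: 32.2
```

Emit:
servo_tool([
  [0, 0, 1, 0, 0, 0, -1],
  [0, 0, 3, 0, 0, 0, -1],
  [0, 0, 4, 0, 0, 0, -1],
  [0, 0, 4, 0, 0, 0, -1],
  [0, 0, 4, 0, 0, 0, -1],
  [0, 0, 4, 0, 0, 0, -1],
  [1.3, 1.2, 0, 0, 0, -0.023, -1],
  [1.8, 1.5, 0, 0, 0, -0.023, -1],
  [1.8, 1.5, 0, 0, 0, -0.023, -1],
  [1.8, 1.5, 0, 0, 0, -0.023, -1],
  [1.8, 1.5, 0, 0, 0, -0.023, -1],
  [0.9, 0.8, 0, 0, 0, -0.021, -1],
  [0, 0, -2, 0, 0, 0, -1],
  [0, 0, -3.5, 0, 0, 0, -1],
  [0, 0, -3, 0, 0, 0, -1],
  [0, 0, -2, 0, 0, 0, -1],
  [0, 0, 0, 0, 0, 0, -1],
  [0, 0, 0, 0, 0, 0, -1],
  [0, 0, 0, 0, 0, 0, -1],
])

```text
t: 36.75
tcp_pos: [0.535, 0.1696, 0.2667]
orientation: [0.519, -3.098, -0.001]
contact_force: [1.1, -0.2, -0.1]
finger_gap: 0.0078
grip_force: 31.0
```

```bash
python3 -c "import rail"
```

```text
36.75 [0.53504181 0.16963764 0.26667734] [ 1.08837574 -0.22355237 -0.11908349] 0.007822391487653029
s -36.8 across -61.8 z 266.7 rot [-0.0004 -0.0004 -0.0003] F [ 1.1 -0.2 -0.1] gap 0.007822391487653029
```

Slide 6.4 cm this time, to s ≈ 27.

Emit:
servo_tool([
  [1, 0.34, 0, 0, 0, 0, -1],
  [1.5, 0.52, 0, 0, 0, 0, -1],
  [1.5, 0.52, 0, 0, 0, 0, -1],
  [1.3, 0.45, 0, 0, 0, 0, -1],
  [0.56, 0.19, 0, 0, 0, 0, -1],
  [0, 0, 0, 0, 0, 0, -1],
  [0, 0, -1, 0, 0, 0, -1],
  [0, 0, -1, 0, 0, 0, -1],
  [0, 0, -0.43, 0, 0, 0, -1],
  [0, 0, 0, 0, 0, 0, -1],
  [0, 0, 0, 0, 0, 0, -1],
])

```text
t: 37.67
tcp_pos: [0.592, 0.1894, 0.2416]
orientation: [0.519, -3.097, -0.001]
contact_force: [-0.7, -0.8, 4.9]
finger_gap: 0.0077
grip_force: 32.0
```

Emit:
servo_tool([
  [-0.3, 0.87, 0, 0, 0, 0, -1],
  [-0.6, 1.74, 0, 0, 0, 0, -1],
  [-0.6, 1.74, 0, 0, 0, 0, -1],
  [-0.47, 1.35, 0, 0, 0, 0, -1],
  [-0.12, 0.35, 0, 0, 0, 0, -1],
  [0, 0, 0, 0, 0, 0, -1],
  [0, 0, 0, 0, 0, 0, -1],
])

```text
t: 38.25
tcp_pos: [0.5713, 0.2522, 0.2415]
orientation: [0.522, -3.097, -0.004]
contact_force: [-0.8, 1.0, 6.2]
finger_gap: 0.0079
grip_force: 32.1
```

```bash
python3 -c "import rail"
```

```text
38.25 [0.57130069 0.25224726 0.24151575] [-0.79425486  0.97995525  6.18832546] 0.007945197227896847
s 29.5 across -0.6 z 241.5 rot [-0.0025 -0.0019 -0.0021] F [-0.8  1.   6.2] gap 0.007945197227896847
```

Release, rise and retreat toward the robot, then check everything.

Emit:
servo_tool([
  [0.03, -0.1, 0.03, 0, 0, 0, -1],
  [0, 0, 0, 0, 0, 0, -1],
  [0, 0, 0, 0, 0, 0, -0.8],
  [0, 0, 0, 0, 0, 0, -0.68],
  [0, 0, 0, 0, 0, 0, -0.68],
  [0, 0, 0, 0, 0, 0, -0.68],
  [0, 0, 0.5, 0, 0, 0, -0.68],
  [0, 0, 1.5, 0, 0, 0, -0.68],
  [0, 0, 3, 0, 0, 0, -0.68],
  [0, 0, 4, 0, 0, 0, -0.68],
  [0, 0, 4, 0, 0, 0, -0.68],
  [-3, 0, 1, 0, 0, 0, -0.68],
  [-4, 0, 0, 0, 0, 0, -0.68],
  [-4, 0, 0, 0, 0, 0, -0.68],
  [-4, 0, 0, 0, 0, 0, -0.68],
  [-4, 0, 0, 0, 0, 0, -0.68],
  [-4, 0, 0, 0, 0, 0, -0.68],
  [0, 0, 0, 0, 0, 0, -0.68],
  [0, 0, 0, 0, 0, 0, -0.68],
  [0, 0, 0, 0, 0, 0, -0.68],
])

```text
t: 39.92
tcp_pos: [0.3428, 0.2494, 0.3818]
orientation: [0.52, -3.098, -0.001]
contact_force: [-0.4, 0.4, 0.6]
finger_gap: 0.0139
grip_force: 0.0
```

```bash
python3 - <<'E'
from rail import *
hung("top"); tabs("top")
a,d,k=snap("scene"); b,d2,k2=snap("top"); P=cloud(d,k); T=cloud(d2,k2)
for n,Q in(("scene",P),("top",T)):
    m=sel(Q,.2,.75,-.55,-.2,.095,.108);nn,l,st,_=cv2.connectedComponentsWithStats(m.astype(np.uint8)); print(n,"tub",rect(Q[l==1+np.argmax(st[1:,4])]))
    m=sel(Q,.4,.7,-.25,.05,.085,.1);nn,l,st,_=cv2.connectedComponentsWithStats(m.astype(np.uint8)); print("tray bar",[rect(Q[l==i]) for i in range(1,nn) if st[i,4]>25])
A=cv2.resize(a[120:320,110:450],(800,470),interpolation=cv2.INTER_CUBIC);cv2.imwrite("pics/f1.png",A)
cv2.imwrite("pics/f2.png",cv2.resize(b[100:270,190:510],(800,425),interpolation=cv2.INTER_CUBIC))
E
```

```text
39.9167 [0.34281129 0.24938154 0.38181897] [-0.350511    0.37211678  0.61438663] 0.01385360641754156
s 101.1 across -217.6 z 381.8 rot [-0.0007 -0.0004 -0.0007] F [-0.4  0.4  0.6] gap 0.01385360641754156
hung s 28.3 across -0.9 ztop 268.1 (array([571.7, 250.9]), array([29.2,  7.8]), 17.9) 47
hung s 60.8 across -0.3 ztop 267.7 (array([562. , 281.8]), array([29.6,  8.3]), 20.8) 49
hung s 95.3 across 2.3 ztop 267.6 (array([551.6, 315.6]), array([28.4,  8.2]), 22.0) 52
hung s 130.2 across 1.3 ztop 268.1 (array([539. , 347.4]), array([31.2,  8.1]), 17.7) 58
scene tub (array([ 407.1, -397.4]), array([190.2, 223.8]), 87.2)
tray bar [(array([532.7, -86. ]), array([119.4,  16.5]), 49.7)]
top tub (array([ 406.3, -397.7]), array([191.6, 220.1]), 87.2)
tray bar [(array([530.8, -86.8]), array([118.9,  15.2]), 49.7)]
```

View pics/f1.png

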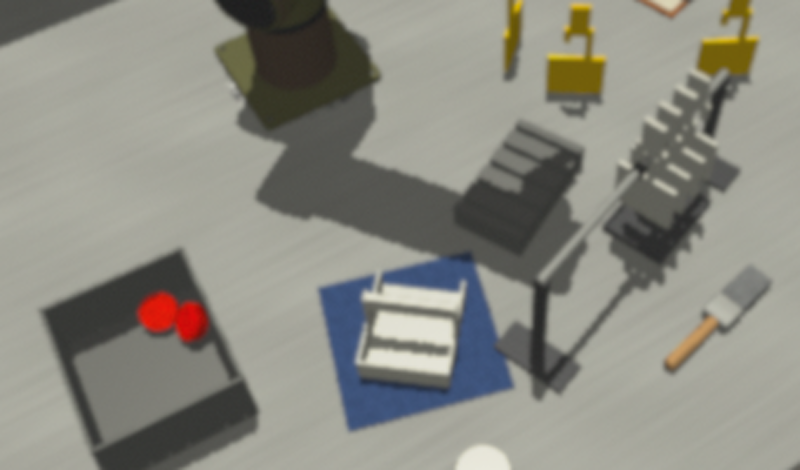

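View pics/f2.png

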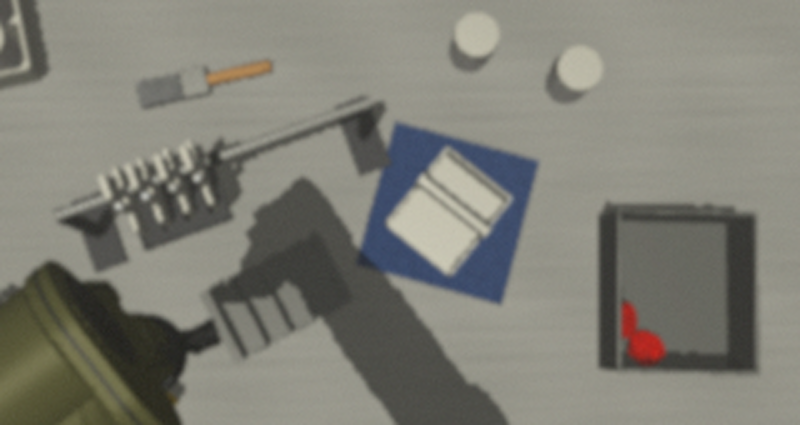

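The rack is empty and four dividers hang beyond the mark (s = 28 to 130 mm) over the drip tray. The tray is empty and upright on the mat (410,335), both lids are in the tub (160,312 and 192,322), and the jars and brush are where they were.

```bash
python3 -c "
from rig import job_done; print(job_done())"
```

```text
the job is handed in; nothing more can be done
None
```

The job is handed in after about 40 s of robot time: both lids are in the tub, the empty tray is upright on the mat, and all four dividers hang past the mark over the drip tray, but during the pour joint 3 read -1.282 against its -1.28 limit, and I don't know whether the judge counts that as out of range.

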